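# Close two plaster teapot moulds with their own covers

### The arm

A 6-joint arm with a two-finger parallel gripper is mounted at the origin on the work surface. World frame = base frame: x ahead of the robot, y to its left, z up, the work surface at z = 0. Lengths are in m, angles in degrees, forces in N, time in s.
With the tool pointing down it reaches from about 0.25 to 0.725 m from the base axis. Payload 9.7 kg.
Tool frame: the origin (TCP) lies midway between the tips of the shut fingers; the grasp point (between the pads) lies 19 mm behind it; x points along the fingers, y is the direction in which the jaws open and shut, and the axes are right-handed (so a half turn about x gives the same grasp; the last joint's range is limited). The gripper opens to 85 mm and grips with 20 to 120 N. Pads are 22 mm wide; open, the fingers measure 114 mm over their backs; the gripper's body (76 mm by 85 mm) begins 54 mm behind the grasp point. The pads swing forward as they close: fully open they stand 13 mm farther back than shut.
Start: joints at [-73.74, 4.979, 10.078, 95.1, 0, 90], TCP at [0.154, -0.528, 0.231] pointing down, gripper open.
Joint ranges: [-179.16, 179.16], [-48.56, 103.87], [-65.8, 70.77], [-126.05, 130.52], [-82.76, 87.17], [-180, 180]. Speed limits (degrees/s): [127.2, 127.2, 147.25, 180, 180, 180].

### API

Orientations are given as [roll, pitch, yaw] about the fixed x, y, z axes, in that order (R = Rz(yaw) Ry(pitch) Rx(roll)).
In Python, from workcell import bot, cams gives the robot as it stands.
- The arm moves only by the tool apply_moves, never from a script. Its argument "commands" is a list of rows, each a list of 5 numbers: the shift along the tool's x, y, z in m, then the turn about the tool's x in rad, then the opening, from -1 (shut) to 1 (fully open). In form: [[tx, ty, tz, roll, hand], ...]. A call has 1 to 12 rows; each row is the pose to reach, as a shift and turn from the pose measured when the call began, along the tool's axes at that moment; what a row does not reach only later rows make up. A row lasts 1/10 s, in which the tool goes at most 50 mm and 8.59 degrees, less where a joint would pass 70% of its speed; a pose out of reach is approached as far as the arm can. A call with a gripper value outside its range is refused whole. The fingers move at their own pace and stop on an object; "newtons" is the grip in N (left out, the last holds). Time passes only in rows, so rows that repeat a pose let the fingers close. It gives the time, the measured TCP pose, the force and the opening at its end, in the units of the state.
- bot.get_obs(): the state, without advancing time (a new reading comes with each control period).
- cams.camera(name): name is "scene" or "top" or "wrist"; returns a dict with "frame" (400x640x3 uint8, blue, green, red), "depth" (400x640 float32, m along the optical axis (not along the pixel's ray), 0 where there is no reading), "camera_matrix" (3x3 intrinsics, pixels), "R" (3x3) and "t" (3): a world point X has camera coordinates R X + t; the wrist camera has in their place "mount" (4x4, takes a point from camera to tool coordinates, whose origin is the TCP and whose axes are the tool frame's). Camera axes: x right, y down, z forward; pixel columns grow to the right and rows downward; lengths in m; the calibration is good to about 2 mm. A picture is of the moment at which its call begins: read the wrist's pose just before it.
- bot.job_done(): hands the job in, once; it reports no verdict.
Trained networks look in the newest picture that a camera, given by its name, has taken for a name from the list of things; names that differ only in an ending like _2 or _b are one class to them, and where a whole thing is asked for, a point or a joint stands for the part that bears it (a point fixed in the world has none). Each returns a list of dicts, best first, with "confidence" (0 to 1); they miss things now and then, are a little off and sometimes report something else, mostly with a low value. They report only what shows in the picture. A call takes as long as a camera call. They do not tell look-alikes from the thing itself.
- cams.spot_in(name, camera): "rect" ([left, top, right, bottom] in pixels, round what is visible of it).
The state is a dict: "time": time; "q": joint angles; "qd": joint speeds; "joint_efforts": joint torques, N m; "ee_pos": TCP position; "tcp_rot": TCP orientation; "wrist_force": force on the tool from outside, world axes, zero at the start; "torque": the same for the moment, N m; "opening": finger opening in m.
Only numpy, scipy, OpenCV 4.12 (cv2) and the standard library are available. Lean on these libraries where they do the work, as an engineer would, in place of code of your own. Each camera call takes 0.05 s, during which the arm holds its last target. There are 200 camera calls.

### The job

Close the blue-striped spout mould and the red-striped handle mould: lower each cover half onto its own base half, pour hole over pour hole and keys in their sockets, so that it sits flush, without dropping it. The red cover is standing on its side: push it against the ware board and tip it over the board's near edge, so that it lies face down on the board and is let go, before you take it across its sides and put it on. Leave the third mould half and everything else on the bench where they are.

Things in the scene. Friction and masses are not known exactly. Their poses are not given: they have to be found in the camera images.
- base_spout: Base half of the spout mould: loose white plaster block 100 x 60 x 38 mm, face up, blue stripe down its long sides, spout-shaped hollow in its top. Origin: centre of the underside; x: along its length to the end where the hollow runs out (pour hole); z up. Two round keys on its top, 13 mm wide, 6 mm high, slightly tapered, at (x, y) = (-37, 18) and (30, -18) mm.
- base_handle: Base half of the handle mould: loose white plaster block 124 x 60 x 38 mm, face up, red stripe down its long sides, ear-shaped hollow in its top. Origin: centre of the underside; x: along its length to the pour hole; z up. Two round keys on its top, 13 mm wide, 6 mm high, slightly tapered, at (x, y) = (-49, 18) and (42, -18) mm.
- cover_spout_mid (a point): Centre of the spout mould's cover: loose plaster block 100 x 60 x 38 mm, 0.2 to 0.3 kg, face down on the bare bench, blue stripe 34 mm from its pour-hole end. x: along its length to the pour hole, z: out of its plain back. Its face has 16 mm square, 10 mm deep sockets for the keys. Shut, its axes agree with its base's and its centre is 57 mm above its base's origin.
- cover_handle_mid (a point): Centre of the handle mould's cover: 124 x 60 x 38 mm, 0.24 to 0.39 kg, red stripe; axes, sockets and shut height as the spout cover. It stands on a long side (60 mm tall, 38 thick) 5 to 55 mm short of the ware board, about parallel to its edge, face to the board, back to the robot. Once tipped it lies face down on the board, 8 to 15 mm over the edge, centre 27 mm above the bench.
- board_edge (a point): Middle of the near top edge, 240 mm long, of the ware board: grey fibre-cement, 170 x 240 mm, 8 mm thick, screwed flat to the bench; this edge faces the robot. x: from this edge across the board, y: along the edge, z up; the point is 8 mm above the bench. The standing cover, its foot against this edge, turns over it when pushed near its top, and falls by itself once tilted past about 50 degrees.
- base_knob: Bystander: base half of a third mould (for lid knobs), plaster, 88 x 60 x 38 mm, face up, green stripe, round hollow. Its cover is not here. Origin: centre of its underside.
- clay_cup: Bystander: brown clay cup, 62 mm wide, 70 mm tall, standing on the far part of the ware board. Origin: centre of its underside.
- beater: Bystander: wooden clay beater, about 245 mm long, lying near the robot. Origin: on its underside, near where the handle begins.
- slip_jar: Bystander: closed jar, 68 mm wide, 95 mm tall, at the back. Origin: centre of its underside.
- wood_rib: Bystander: flat wooden rib, 112 x 55 x 8 mm, at the back left. Origin: on its underside.
- gauge_stick: Bystander: dark wooden thickness stick, 200 x 25 x 8 mm, at the left side. Origin: centre of its underside.
- slip_brush: Bystander: brush lying at the back. Origin: on its underside.
Things that resemble listed ones, but are neither listed nor needed, are in the scene too. Leave any turquoise look-alike of the part that bears cover_handle_mid alone. What is shaped like the part that bears cover_spout_mid but turquoise is not meant.

How it is judged (in metres and radians):
On the way:
1. the red-striped cover has been tipped over the near edge of the ware board and lies face down on the board, let go (angle between cover_handle_mid's own z axis and vertical below 0.12 rad and height (world z) of cover_handle_mid between 0.023 and 0.032 m and x of cover_handle_mid in the frame of board_edge between 0 and 0.15 m and y of cover_handle_mid in the frame of board_edge between -0.14 and 0.14 m and contact force between the fingers and cover_handle below 0.1 N), for 0.2 s.
At the end, for the whole second after the job is handed in: Each cover lies shut on its own base, pour hole over pour hole: within 4 mm sideways, no more than 2 mm above its shut height, turned under 0.06 rad and level within 0.05 rad; both bases lie flat on the bench; all at rest and let go (x of cover_spout_mid in the frame of base_spout between -0.004 and 0.004 m and y of cover_spout_mid in the frame of base_spout between -0.004 and 0.004 m and z of cover_spout_mid in the frame of base_spout between 0.0545 and 0.0592 m and angle between the x axis of cover_spout_mid and the x axis of base_spout, either way round below 0.06 rad and angle between each of cover_spout_mid, base_spout, cover_handle_mid, base_handle's own z axis and vertical below 0.05 rad and height (world z) of each of base_spout, base_handle below 0.006 m and linear speed of each of base_spout, cover_spout, base_handle, cover_handle below 0.02 m/s and x of cover_handle_mid in the frame of base_handle between -0.004 and 0.004 m and y of cover_handle_mid in the frame of base_handle between -0.004 and 0.004 m and z of cover_handle_mid in the frame of base_handle between 0.0545 and 0.0592 m and angle between the x axis of cover_handle_mid and the x axis of base_handle, either way round below 0.06 rad); the robot touches nothing.
It fails at once if the third mould half was moved more than 25 mm (distance of base_knob from where it was at the start of the episode above 0.025 m).
It fails at once if another thing on the bench was moved more than 25 mm (distance of any of clay_cup, beater, slip_jar, wood_rib, gauge_stick, slip_brush from where it was at the start of the episode above 0.025 m).
It fails at once if the cover of the spout mould was dropped onto its base (let go while it could still fall more than about 6 mm) (horizontal distance between cover_spout_mid and base_spout below 0.05 m and height (world z) of cover_spout_mid above 0.05 m and contact force between the fingers and cover_spout below 0.1 N and linear speed of cover_spout above 0.35 m/s).
It fails at once if the cover of the handle mould was dropped onto its base (let go while it could still fall more than about 6 mm) (horizontal distance between cover_handle_mid and base_handle below 0.05 m and height (world z) of cover_handle_mid above 0.05 m and contact force between the fingers and cover_handle below 0.1 N and linear speed of cover_handle above 0.35 m/s).
It also fails if it takes over 67 s, if anything falls off the work surface, if the arm or the gripper's body presses on something with over 40 N, if the wrist force passes 120 N, or if a joint passes its speed limit or range.

## Working session

There is one attempt and no reset: what is moved stays moved. The work goes in short steps, Python scripts to look and compute and a tool call to move; the robot and the scene stay as the last step left them, time stands still between calls to the robot, and variables do not carry over. Pictures are saved under pics/ and viewed, about 8 in all and at most 12, crops included, and the job is handed in when it is done.

Besides the shell and the picture viewer there is one more tool, called by a JSON object that holds its "api" and its "payload". apply_moves: Moves the arm, as the interface text tells. Its arguments: {"type":"object","properties":{"commands":{"type":"array"},"newtons":{"type":"number"}},"required":["commands"]}

```bash
ls; mkdir -p pics; python3 - <<'E'
from workcell import bot,cams
import cv2,numpy as np
print(bot.get_obs())
for n in ("scene","top"):
    c=cams.camera(n); cv2.imwrite(f"pics/{n}0.png",c["frame"]); np.savez(f"/tmp/{n}0.npz",**c)
    for k in "base_spout base_handle cover_spout_mid cover_handle_mid base_knob clay_cup beater slip_jar wood_rib gauge_stick slip_brush".split():
        print(n,k,[(np.round(d["rect"]).astype(int).tolist(),round(d["confidence"],2)) for d in cams.spot_in(k,n)][:4])
E
```

```text
pics
{'time': 0.0, 'q': array([-7.37412626e+01,  5.01168569e+00,  1.00344145e+01,  9.50994143e+01,
        1.00246529e-03,  8.99980950e+01]), 'qd': array([ 0.00483721,  0.00140464, -0.03569341, -0.03222825, -0.08552089,
       -0.06563514]), 'joint_efforts': array([-6.57541641e-04, -5.20393932e+01,  4.64794886e+01,  1.63213816e-02,
       -1.79579052e-05,  3.19165827e-05]), 'ee_pos': array([ 0.15392747, -0.5277838 ,  0.2305771 ]), 'tcp_rot': array([-90.7508562 ,  89.92330791, 105.50978546]), 'wrist_force': array([ 0.50745527, -0.49273707,  0.42467736]), 'torque': array([-0.06203148,  0.00250668,  0.02304447]), 'opening': 0.08569380760765585}
scene base_spout [([335, 187, 369, 214], 0.86)]
scene base_handle [([381, 212, 426, 255], 0.63)]
scene cover_spout_mid [([260, 177, 295, 200], 0.91), ([259, 112, 282, 141], 0.74)]
scene cover_handle_mid [([212, 145, 245, 174], 0.72), ([202, 116, 239, 140], 0.66)]
scene base_knob [([314, 230, 345, 259], 0.77)]
scene clay_cup [([168, 181, 193, 205], 0.65)]
scene beater [([281, 144, 336, 184], 0.55), ([168, 181, 192, 204], 0.4)]
scene slip_jar [([29
[... 183 characters left out ...]
[([272, 214, 302, 230], 0.71), ([286, 106, 306, 135], 0.57)]
top base_handle [([199, 184, 246, 217], 0.66)]
top cover_spout_mid [([347, 184, 382, 213], 0.7), ([407, 258, 433, 291], 0.67)]
top cover_handle_mid [([414, 193, 459, 213], 0.87), ([449, 234, 498, 254], 0.77)]
top base_knob [([273, 152, 306, 175], 0.86), ([404, 125, 485, 194], 0.74), ([348, 186, 382, 210], 0.54), ([201, 186, 243, 218], 0.28)]
top clay_cup [([447, 131, 474, 155], 0.62)]
top beater [([312, 231, 393, 257], 0.6)]
top slip_jar [([288, 107, 309, 134], 0.57)]
top wood_rib [([218, 134, 254, 168], 0.85)]
top gauge_stick [([178, 197, 188, 258], 0.83), ([286, 106, 307, 133], 0.59)]
top slip_brush [([327, 121, 389, 136], 0.83)]
```

```bash
python3 - <<'E'
import cv2,numpy as np
t=cv2.imread("pics/top0.png");s=cv2.imread("pics/scene0.png")
a=cv2.resize(t[95:305,165:515],None,fx=2.28,fy=2.28,interpolation=cv2.INTER_CUBIC)
cv2.imwrite("pics/topc.png",a)
cv2.imwrite("pics/scenec.png",cv2.resize(s[100:300,155:475],None,fx=2.5,fy=2.5,interpolation=cv2.INTER_CUBIC))
for n in("top","scene"):
    c=np.load(f"/tmp/{n}0.npz");print(n,c["camera_matrix"].round(1).tolist(),(-c["R"].T@c["t"]).round(3),c["R"].round(3).tolist())
E
```

```text
top [[381.1, 0.0, 317.4], [0.0, 381.1, 198.9], [0.0, 0.0, 1.0]] [0.413 0.048 1.202] [[-0.021, -1.0, -0.016], [-0.996, 0.022, -0.087], [0.088, 0.014, -0.996]]
scene [[395.8, 0.0, 313.8], [0.0, 395.8, 196.9], [0.0, 0.0, 1.0]] [1.134 0.344 1.153] [[-0.417, 0.909, -0.009], [0.773, 0.35, -0.528], [-0.477, -0.227, -0.849]]
```

View pics/topc.png

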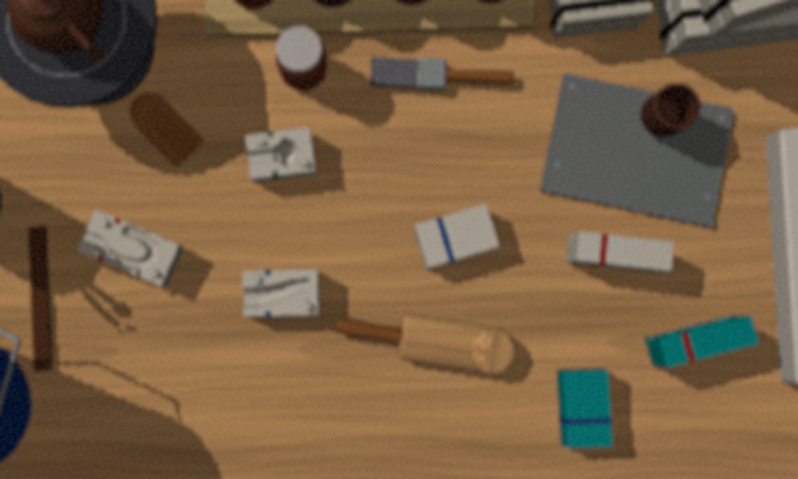

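View pics/scenec.png

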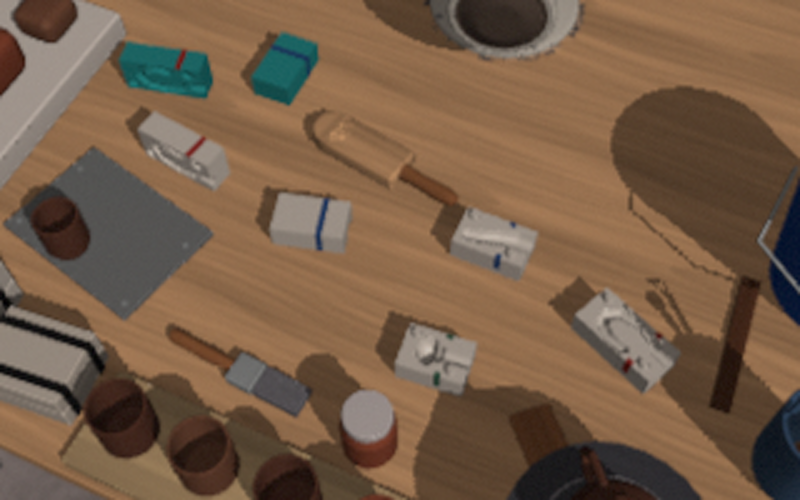

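```bash
cat > h.py <<'E'
import numpy as np,cv2
from scipy.spatial.transform import Rotation as Ro
def cloud(c,T=None):
    K=c["camera_matrix"];d=c["depth"];v,u=np.mgrid[:400,:640]
    P=np.stack([(u-K[0,2])/K[0,0]*d,(v-K[1,2])/K[1,1]*d,d],-1)
    if "mount" in c:
        M=T@c["mount"]; W=P@M[:3,:3].T+M[:3,3]
    else: W=(P-c["t"])@c["R"]
    W[d<=0]=np.nan
    return W
def pose(o):
    T=np.eye(4);T[:3,:3]=Ro.from_euler("xyz",o["tcp_rot"],degrees=True).as_matrix();T[:3,3]=o["ee_pos"];return T
def blobs(W,zlo,zhi,amin):
    m=((W[...,2]>zlo)&(W[...,2]<zhi)).astype(np.uint8)
    n,l,s,cc=cv2.connectedComponentsWithStats(m,connectivity=4)
    out=[]
    for i in range(1,n):
        if s[i,4]<amin: continue
        p=W[l==i]; (cx,cy),(w,h),a=cv2.minAreaRect((p[:,:2]*1000).astype(np.float32))
        if w<h: w,h,a=h,w,a+90
        a=(a+90)%180-90
        out.append((cx,cy,w,h,a,np.median(p[:,2])*1000,cc[i].round().astype(int).tolist(),s[i,4]))
    return out
def show(b):
    for x in b: print("c=(%.1f,%.1f) %.1fx%.1f ang %.1f z %.1f px %s n %d"%x)
E
python3 - <<'E'
from h import *
from workcell import bot,cams
c=dict(np.load("/tmp/top0.npz"));W=cloud(c)
print("bench z",np.nanmedian(W[215:225,320:340,2]))
print("38");show(blobs(W,.03,.048,60));print("60");show(blobs(W,.052,.07,60));print("8");show(blobs(W,.005,.012,200))
o=bot.get_obs();w=cams.camera("wrist");print(w["mount"].round(3).tolist(),w["camera_matrix"].round(1).tolist())
E
```

```text
bench z -0.0003879157715065021
38
c=(798.9,-443.4) 245.0x117.6 ang 58.4 z 39.0 px [473, 102] n 214
c=(801.6,-285.6) 120.7x22.2 ang 84.7 z 39.1 px [424, 105] n 74
c=(634.4,154.8) 88.1x62.1 ang -84.1 z 37.1 px [287, 161] n 464
c=(478.3,-522.4) 337.6x18.7 ang -0.1 z 41.8 px [509, 206] n 417
c=(576.5,553.8) 84.6x22.6 ang -5.2 z 39.1 px [160, 183] n 64
c=(516.3,-81.4) 100.2x60.0 ang -74.5 z 37.8 px [365, 198] n 642
c=(510.1,361.8) 126.0x60.3 ang 65.8 z 36.6 px [221, 203] n 753
c=(445.1,156.1) 99.0x58.1 ang 88.8 z 37.3 px [289, 222] n 520
c=(283.8,-246.1) 100.4x62.1 ang 1.2 z 37.9 px [422, 274] n 704
60
c=(799.6,-443.7) 245.9x118.9 ang 57.9 z 61.5 px [476, 99] n 205
c=(849.6,-283.8) 122.2x100.8 ang -84.3 z 67.8 px [431, 90] n 578
c=(838.7,-265.1) 43.9x27.7 ang 25.6 z 68.3 px [422, 89] n 68
c=(747.9,120.4) 66.6x40.7 ang -78.9 z 65.0 px [298, 125] n 80
c=(571.2,558.8) 97.2x32.1 ang -12.8 z 62.0 px [155, 185] n 87
c=(489.1,-297.9) 125.8x38.4 ang 82.2 z 59.6 px [438, 204] n 544
c=(368.9,-400.1) 125.4x38.6 ang -76.7 z 60.0 px [475, 244] n 561
8
c=(633.6,-337.8) 241.8x171.8 ang 76.1 z 7.9 px [443, 162] n 3059
c=(681.1,320.5) 111.3x52.0 ang 43.9 z 7.7 px [237, 150] n 455
c=(444.8,492.0) 198.0x26.9 ang 2.9 z 7.5 px [182, 226] n 430
[[-0.0, -0.271, 0.963, -0.141], [1.0, -0.0, 0.0, 0.001], [0.0, 0.963, 0.271, -0.069], [0.0, 0.0, 0.0, 1.0]] [[345.2, 0.0, 317.1], [0.0, 345.2, 200.1], [0.0, 0.0, 1.0]]
```

```bash
cat >> h.py <<'E'
def plan(bot,x,y,z,yawy):
    """mm; yawy = wanted direction (deg) of the tool's y axis in the world, mod 180"""
    T=pose(bot.get_obs());R=T[:3,:3]
    s=R.T@(np.array([x,y,z])/1000-T[:3,3])
    cur=np.degrees(np.arctan2(R[1,1],R[0,1])); d=(yawy-cur+90)%180-90
    r=np.degrees(bot.get_obs()["q"]*0)[0]
    print("shift",s.round(4).tolist(),"yawy now %.2f  turn world %.2f -> roll %.4f"%(cur,d,-np.radians(d)),"q6 %.1f"%bot.get_obs()["q"][5])
def wshot(bot,cams,name):
    T=pose(bot.get_obs());c=cams.camera("wrist");cv2.imwrite(f"pics/{name}.png",c["frame"]);np.savez(f"/tmp/{name}.npz",T=T,**c);return c,cloud(c,T),T
E
python3 - <<'E'
from h import *
from workcell import bot
print(pose(bot.get_obs()).round(3))
plan(bot,480,260,230,88.8+90)
plan(bot,516,-81,150,-74.5+90)
E
```

```text
[[ 0.     0.28  -0.96   0.154]
 [ 0.    -0.96  -0.28  -0.528]
 [-1.    -0.    -0.     0.231]
 [ 0.     0.     0.     1.   ]]
shift [0.0013, -0.6652, -0.5336] yawy now -73.74  turn world 72.54 -> roll -1.2660 q6 90.0
shift [0.0813, -0.3277, -0.4727] yawy now -73.74  turn world 89.24 -> roll -1.5575 q6 90.0
```

{"api": "apply_moves", "payload": {"commands": [[0, -0.665, -0.534, -1.266, 1], [0, -0.665, -0.534, -1.266, 1], [0, -0.665, -0.534, -1.266, 1], [0, -0.665, -0.534, -1.266, 1], [0, -0.665, -0.534, -1.266, 1], [0, -0.665, -0.534, -1.266, 1], [0, -0.665, -0.534, -1.266, 1], [0, -0.665, -0.534, -1.266, 1], [0, -0.665, -0.534, -1.266, 1], [0, -0.665, -0.534, -1.266, 1], [0, -0.665, -0.534, -1.266, 1], [0, -0.665, -0.534, -1.266, 1]]}}

```text
time: 2.45
ee_pos: [0.3839, 0.0286, 0.2317]
tcp_rot: [90.1, 89.9, -1.1]
wrist_force: [0.4, -1.3, 0.5]
opening: 0.0859
```

```bash
python3 -c "
from h import *
from workcell import bot
plan(bot,480,260,230,178.8)"
```

```text
shift [0.0018, 0.0913, -0.2334] yawy now -1.18  turn world -0.02 -> roll 0.0003 q6 95.4
```

{"api": "apply_moves", "payload": {"commands": [[0, 0.09, -0.263, 0, 1], [0, 0.09, -0.263, 0, 1], [0, 0.09, -0.263, 0, 1], [0, 0.09, -0.263, 0, 1], [0, 0.09, -0.263, 0, 1], [0, 0.09, -0.263, 0, 1], [0, 0.09, -0.263, 0, 1], [0, 0.09, -0.263, 0, 1]]}}

```text
time: 3.25
ee_pos: [0.4792, 0.29, 0.2312]
tcp_rot: [26.9, 89.9, -64.2]
wrist_force: [-1.1, -1.3, 0.3]
opening: 0.0856
```

```bash
python3 - <<'E'
from h import *
from workcell import bot,cams
c,W,T=wshot(bot,cams,"wb")
print(T[:3,3],"qd",abs(bot.get_obs()["qd"]).max(),"bench",np.nanmedian(W[...,2][(W[...,2]<.005)&(W[...,2]>-.01)]))
show(blobs(W,.032,.05,500))
cv2.imwrite("pics/wbc.png",cv2.resize(c["frame"],(800,500)))
E
```

```text
[0.47915806 0.29004328 0.2312416 ] qd 1.3742882869324797 bench -0.0010109235963275953
c=(510.7,361.3) 124.3x61.2 ang 65.7 z 36.9 px [351, 95] n 7249
c=(446.0,155.9) 102.1x61.0 ang -89.6 z 36.9 px [289, 295] n 3320
c=(650.2,173.4) 53.9x26.6 ang -83.9 z 37.2 px [479, 270] n 824
c=(748.4,139.3) 65.4x27.0 ang 40.2 z 41.2 px [561, 302] n 786
```

View pics/wbc.png

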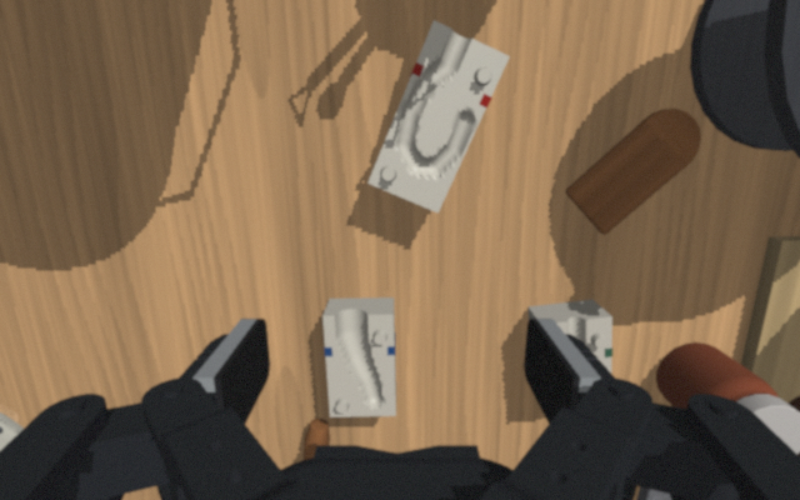

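```bash
cat >> h.py <<'E'
def keys(W,b,kx,zlo=.0405,zhi=.05):
    """fit base pose from key points; b=(cx,cy,yaw) mm/deg guess, kx=[(x,y),(x,y)] mm"""
    cx,cy,yaw=b;a=np.radians(yaw);R=np.array([[np.cos(a),-np.sin(a)],[np.sin(a),np.cos(a)]])
    P=W.reshape(-1,3)*1000;P=P[(P[:,2]>zlo*1000)&(P[:,2]<zhi*1000)]
    L=(P[:,:2]-[cx,cy])@R
    q=[]
    for k in kx:
        s=L[np.hypot(*(L-k).T)<12]; m=(np.percentile(s,4,axis=0)+np.percentile(s,96,axis=0))/2; q.append(m); print("key",k,"n",len(s),"mean",s.mean(0).round(2),"mid",m.round(2))
    q=np.array(q);k=np.array(kx,float)
    d=np.degrees(np.arctan2(*(q[0]-q[1])[::-1])-np.arctan2(*(k[0]-k[1])[::-1]));d=(d+180)%360-180
    c=np.cos(np.radians(d));s=np.sin(np.radians(d));off=q.mean(0)-np.array([[c,-s],[s,c]])@k.mean(0)
    print("base centre",(np.array([cx,cy])+R@off).round(1),"yaw %.2f"%(yaw+d),"dist %.1f vs %.1f"%(np.hypot(*(q[0]-q[1])),np.hypot(*(k[0]-k[1]))))
HK=[(-49,18),(42,-18)];SK=[(-37,18),(30,-18)]
E
python3 - <<'E'
from h import *
c=dict(np.load("/tmp/wb.npz"));W=cloud(c,c["T"])
keys(W,(510.7,361.3,65.7),HK);keys(W,(445.6,156,89.5),SK)
from workcell import bot
plan(bot,489,-298,200,82.2+90)
E
```

```text
key (-49, 18) n 105 mean [-48.81  17.69] mid [-48.84  17.69]
key (42, -18) n 123 mean [ 41.51 -17.62] mid [ 41.63 -17.68]
base centre [510.6 361.2] yaw 65.93 dist 97.1 vs 97.9
key (-37, 18) n 75 mean [-35.66  17.19] mid [-36.16  17.2 ]
key (30, -18) n 83 mean [ 31.61 -17.86] mid [ 31.34 -17.67]
base centre [445.8 157.1] yaw 90.44 dist 76.0 vs 76.1
shift [0.0319, 0.0218, 0.587] yawy now -1.17  turn world -6.63 -> roll 0.1157 q6 122.3
```

```bash
python3 -c "
from h import *
from workcell import bot
plan(bot,516.3,-81.4,170,15.5)"
```

```text
shift [0.0619, 0.0447, 0.3699] yawy now -1.17  turn world 16.67 -> roll -0.2909 q6 122.3
```

{"api": "apply_moves", "payload": {"commands": [[0.0, 0.045, 0.37, -0.291, 1], [0.0, 0.045, 0.37, -0.291, 1], [0.0, 0.045, 0.37, -0.291, 1], [0.0, 0.045, 0.37, -0.291, 1], [0.0, 0.045, 0.37, -0.291, 1], [0.03, 0.045, 0.37, -0.291, 1], [0.06, 0.045, 0.37, -0.291, 1], [0.06, 0.045, 0.37, -0.291, 1], [0.062, 0.045, 0.37, -0.291, 1], [0.062, 0.045, 0.37, -0.291, 1], [0.062, 0.045, 0.37, -0.291, 1]]}}

```text
time: 4.4
ee_pos: [0.5165, -0.0813, 0.1711]
tcp_rot: [62.8, 89.8, -11.7]
wrist_force: [-0.2, 0.0, 0.4]
opening: 0.0856
```

```bash
python3 - <<'E'
from h import *
from workcell import bot,cams
c,W,T=wshot(bot,cams,"wc")
show(blobs(W,.032,.045,1500))
plan(bot,516.3,-81.4,10,15.5)
t=cams.camera("top");
cv2.imwrite("pics/wcc.png",np.hstack([cv2.resize(c["frame"],(480,300)),cv2.resize(np.load("/tmp/top0.npz")["frame"][170:263,342:462],(320,248)).repeat(1,0)[:300] if 0 else cv2.resize(np.load("/tmp/top0.npz")["frame"][170:282,342:462],(320,300))]))
E
```

```text
c=(517.5,-82.3) 100.5x61.2 ang -74.5 z 37.0 px [317, 185] n 8683
c=(301.2,-245.8) 69.7x62.7 ang 1.3 z 36.8 px [36, 292] n 4351
shift [0.1612, -0.001, 0.0001] yawy now 15.54  turn world -0.04 -> roll 0.0007 q6 65.6
```

View pics/wcc.png

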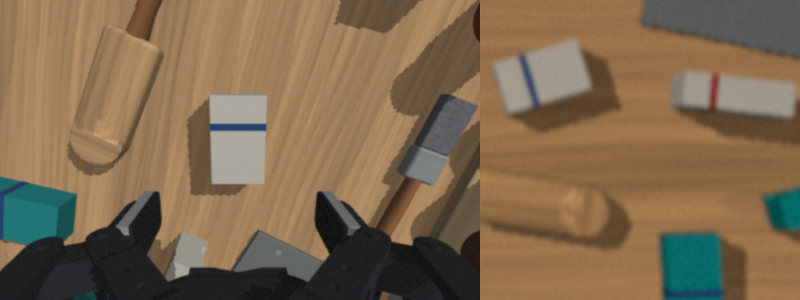

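{"api": "apply_moves", "payload": {"commands": [[0.05, 0, 0.001, 0, 1], [0.1, 0, 0.001, 0, 1], [0.14, 0, 0.001, 0, 1], [0.16, 0, 0.001, 0, 1], [0.166, 0, 0.001, 0, 1], [0.166, 0, 0.001, 0, 1], [0.166, 0, 0.001, 0, -1], [0.166, 0, 0.001, 0, -1], [0.166, 0, 0.001, 0, -1], [0.166, 0, 0.001, 0, -1], [0.166, 0, 0.001, 0, -1], [0.166, 0, 0.001, 0, -1]], "newtons": 50}}

```text
time: 5.7
ee_pos: [0.519, -0.0819, 0.0073]
tcp_rot: [66.5, 89.6, -7.9]
wrist_force: [-0.2, 0.4, 6.1]
opening: 0.0591
```

```bash
python3 - <<'E'
from h import *
from workcell import bot
o=bot.get_obs();print(o["opening"],o["wrist_force"],o["ee_pos"])
E
```

```text
0.059144888071508875 [-0.16130897  0.44045118  6.07035487] [ 0.51895623 -0.08186364  0.00731419]
```

{"api": "apply_moves", "payload": {"commands": [[-0.03, 0, 0, 0, -1], [-0.07, 0, 0, 0, -1], [-0.11, 0, 0, 0, -1], [-0.11, 0, 0, 0, -1]]}}

```text
time: 6.1
ee_pos: [0.521, -0.0822, 0.124]
tcp_rot: [66.0, 89.1, -8.5]
wrist_force: [0.5, -0.8, -1.7]
opening: 0.0591
```

```bash
python3 - <<'E'
from h import *
from workcell import bot,cams
o=bot.get_obs();print(o["opening"],o["wrist_force"],o["ee_pos"])
c,W,T=wshot(bot,cams,"wg")
L=(W-T[:3,3])@T[:3,:3]  # tool coords
d=c["depth"];print("depth range",np.percentile(d[d>0],[0,5]), (d<=0).mean())
m=(np.abs(L[...,1])<.027)&(np.abs(L[...,0]+.04)<.03)
ys,xs=np.where(m);print(m.sum(),xs.min(),xs.max(),ys.min(),ys.max())
P=L[m]*1000
print("x pct",np.percentile(P[:,0],[2,25,50,75,98]).round(1),"z pct",np.percentile(P[:,2],[0,2,50,98,100]).round(1))
cv2.imwrite("pics/wgc.png",c["frame"])
plan(bot,445.8,157,120,0.4)
E
```

```text
0.059085022893865524 [ 0.54105027 -0.84416131 -1.65095398] [ 0.5209599  -0.08220627  0.12401301]
depth range [0.058335   0.07523845] 0.004078125
32256 205 429 150 366
x pct [-31.2 -30.1 -29.7 -29.2 -21.5] z pct [-50.6 -50.3 -17.6  25.6  31.8]
shift [-0.0005, -0.0073, -0.2502] yawy now 15.58  turn world -15.18 -> roll 0.2649 q6 65.5
```

View pics/wgc.png

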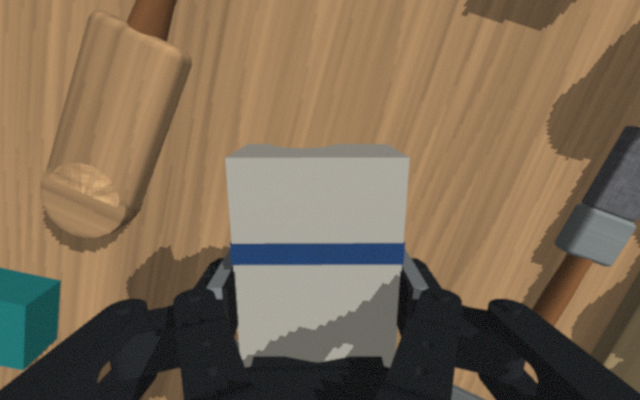

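```bash
python3 - <<'E'
from h import *
from workcell import bot
c=dict(np.load("/tmp/wg.npz"));T=c["T"];L=(cloud(c,T)-T[:3,3])@T[:3,:3]*1000
m=(np.abs(L[...,0]+30)<4)&(np.abs(L[...,1])<45)&(L[...,2]<-20)&(L[...,2]>-60)
P=L[m];print(np.percentile(P[:,1],[0.5,2,98,99.5]).round(1));
for z in(-45,-38,-30,-25):
  s=P[np.abs(P[:,2]-z)<1.5];print(z,s[:,1].min().round(1),s[:,1].max().round(1))
for y in(-25,-10,10,25):
  s=P[np.abs(P[:,1]-y)<2];print(y,s[:,2].min().round(1),)
o=bot.get_obs();print(o["ee_pos"],o["tcp_rot"])
plan(bot,445.8,85,150,0.4)
E
```

```text
[-29.5 -28.6  28.9  29.9]
-45 -30.0 30.6
-38 -30.0 30.4
-30 -29.9 30.2
-25 -29.8 30.4
-25 -50.5
-10 -50.5
10 -50.5
25 -50.5
[ 0.52002215 -0.08207425  0.12087898] [65.80303763 89.2896561  -8.62098864]
shift [-0.0303, -0.0263, -0.1807] yawy now 15.58  turn world -15.18 -> roll 0.2649 q6 65.5
```

{"api": "apply_moves", "payload": {"commands": [[-0.03, -0.026, -0.18, 0.265, -1], [-0.03, -0.026, -0.18, 0.265, -1], [-0.03, -0.026, -0.18, 0.265, -1], [-0.03, -0.026, -0.18, 0.265, -1], [-0.03, -0.026, -0.18, 0.265, -1], [-0.03, -0.026, -0.18, 0.265, -1], [-0.03, -0.026, -0.18, 0.265, -1], [-0.03, -0.026, -0.18, 0.265, -1]]}}

```text
time: 6.95
ee_pos: [0.4464, 0.0835, 0.149]
tcp_rot: [78.9, 89.3, -10.8]
wrist_force: [-1.2, 0.4, -2.7]
opening: 0.0592
```

```bash
python3 - <<'E'
from h import *
from workcell import bot,cams
o=bot.get_obs();print(o["opening"],o["ee_pos"],o["tcp_rot"])
c,W,T=wshot(bot,cams,"wp")
m=(W[...,0]>.40)&(W[...,0]<.49)&(W[...,1]>.1)&(W[...,1]<.22);V=W.copy();V[~m]=np.nan
show(blobs(V,.032,.05,800))
print("topz",np.nanmedian(V[...,2][(V[...,2]>.03)&(V[...,2]<.04)]))
for zl in(.0395,.0405,.041): keys(V,(445.8,157,90),SK,zlo=zl)
plan(bot,445.8,156.5,75,0)
E
```

```text
0.059182823030819225 [0.44643263 0.08347953 0.14898846] [ 78.885433    89.3426635  -10.80897908]
c=(433.6,163.0) 88.3x36.7 ang -89.4 z 36.9 px [288, 95] n 3959
c=(464.1,164.3) 84.6x24.2 ang -89.2 z 37.0 px [342, 72] n 3746
topz 0.03681401297524467
key (-37, 18) n 99 mean [-34.72  18.07] mid [-34.47  18.31]
key (30, -18) n 248 mean [ 29.18 -17.65] mid [ 29.21 -17.63]
base centre [445.5 157.9] yaw 88.81 dist 73.1 vs 76.1
key (-37, 18) n 91 mean [-34.78  18.13] mid [-34.64  18.14]
key (30, -18) n 228 mean [ 29.26 -17.6 ] mid [ 29.21 -17.58]
base centre [445.6 157.8] yaw 89.02 dist 73.2 vs 76.1
key (-37, 18) n 86 mean [-34.83  18.06] mid [-34.69  17.98]
key (30, -18) n 223 mean [ 29.3  -17.65] mid [ 29.26 -17.59]
base centre [445.7 157.8] yaw 89.17 dist 73.2 vs 76.1
shift [0.0739, -0.0011, -0.0732] yawy now 0.30  turn world -0.30 -> roll 0.0052 q6 100.4
```

```bash
python3 -c "
from h import *
from workcell import bot
plan(bot,445.4,155.8,65,0.4)"
```

```text
shift [0.0839, -0.0016, -0.0725] yawy now 0.30  turn world 0.10 -> roll -0.0018 q6 100.4
```

{"api": "apply_moves", "payload": {"commands": [[0.0, -0.0016, -0.0725, -0.002, -1], [0.0, -0.0016, -0.0725, -0.002, -1], [0.03, -0.0016, -0.0725, -0.002, -1], [0.06, -0.0016, -0.0725, -0.002, -1], [0.08, -0.0016, -0.0725, -0.002, -1], [0.084, -0.0016, -0.0725, -0.002, -1], [0.084, -0.0016, -0.0725, -0.002, -1], [0.084, -0.0016, -0.0725, -0.002, -1], [0.084, -0.0016, -0.0725, -0.002, -1]]}}

```text
time: 7.9
ee_pos: [0.4462, 0.1558, 0.0662]
tcp_rot: [83.3, 89.2, -6.3]
wrist_force: [0.5, 0.2, -1.9]
opening: 0.0591
```

```bash
python3 - <<'E'
from h import *
from workcell import bot,cams
o=bot.get_obs();print(o["opening"],o["ee_pos"],o["tcp_rot"],o["wrist_force"])
plan(bot,445.4,155.8,46,0.4)
E
```

```text
0.0591451995203314 [0.4462387  0.15584994 0.06624565] [83.34407326 89.23761188 -6.27003715] [ 0.53151421  0.18200613 -1.94941023]
shift [0.0202, -0.0011, 0.0] yawy now 0.39  turn world 0.01 -> roll -0.0002 q6 109.1
```

{"api": "apply_moves", "payload": {"commands": [[0.006, -0.001, 0, 0, -1], [0.012, -0.001, 0, 0, -1], [0.015, -0.001, 0, 0, -1], [0.018, -0.001, 0, 0, -1], [0.018, -0.001, 0, 0, -1]]}}

```text
time: 8.4
ee_pos: [0.4452, 0.1557, 0.0477]
tcp_rot: [81.5, 89.3, -8.1]
wrist_force: [-0.1, 0.7, -2.2]
opening: 0.0593
```

```bash
python3 - <<'E'
from h import *
from workcell import bot,cams
o=bot.get_obs();print(o["opening"],o["ee_pos"],o["tcp_rot"],o["wrist_force"],o["torque"])
c,W,T=wshot(bot,cams,"wl")
L=(W-T[:3,3])@T[:3,:3]*1000
m=(np.abs(L[...,1])<22)&(L[...,2]<-25)&(L[...,2]>-48)&(np.abs(L[...,0]+30)<6)
print("back z",np.median(W[m][:,2]))
E
```

```text
0.0592914064633957 [0.44516805 0.15572749 0.04767141] [81.45931983 89.2824154  -8.14872002] [-0.12720294  0.68120767 -2.16340813] [-0.00094193  0.01786586  0.06800939]
back z 0.07730278394104856
```

{"api": "apply_moves", "payload": {"commands": [[0.001, 0, 0, 0, -1], [0.002, 0, 0, 0, -1], [0.002, 0, 0, 0, -1]]}}

```text
time: 8.75
ee_pos: [0.4453, 0.1558, 0.0459]
tcp_rot: [82.2, 89.3, -7.4]
wrist_force: [0.0, 0.5, -2.5]
opening: 0.0593
```

{"api": "apply_moves", "payload": {"commands": [[0.001, 0, 0, 0, -1], [0.002, 0, 0, 0, -1], [0.002, 0, 0, 0, -1]]}}

```text
time: 9.05
ee_pos: [0.4455, 0.1558, 0.0455]
tcp_rot: [84.6, 89.2, -5.1]
wrist_force: [-4.5, -1.5, 11.4]
opening: 0.0591
```

Seated (contact force at the shut height). Release and rise.

{"api": "apply_moves", "payload": {"commands": [[0, 0, 0, 0, -0.2], [0, 0, 0, 0, 0.6], [0, 0, 0, 0, 1], [0, 0, 0, 0, 1], [0, 0, 0, 0, 1], [-0.03, 0, 0, 0, 1], [-0.08, 0, 0, 0, 1], [-0.12, 0, 0, 0, 1], [-0.16, 0, 0, 0, 1], [-0.16, 0, 0, 0, 1]]}}

```text
time: 10.05
ee_pos: [0.4449, 0.1566, 0.211]
tcp_rot: [93.5, 88.8, 3.9]
wrist_force: [-0.2, -1.1, -0.4]
opening: 0.0854
```

```bash
python3 - <<'E'
from h import *
from workcell import bot,cams
c,W,T=wshot(bot,cams,"ws")
show(blobs(W,.065,.09,1500));show(blobs(W,.03,.045,300))
cv2.imwrite("pics/wsc.png",c["frame"][60:340,150:490])
print(bot.get_obs()["ee_pos"]);plan(bot,420,-280,210,-13)
E
```

```text
c=(446.6,156.1) 100.4x60.4 ang -89.6 z 75.0 px [315, 184] n 8633
c=(499.2,299.8) 39.0x14.0 ang -1.4 z 36.7 px [384, 6] n 516
c=(635.1,154.0) 88.7x62.1 ang -84.1 z 36.9 px [512, 178] n 5235
c=(741.3,127.3) 65.6x27.2 ang 76.8 z 37.6 px [612, 205] n 862
[0.44441961 0.15643847 0.20810391]
shift [-0.0025, -0.0274, 0.4363] yawy now 0.39  turn world -13.39 -> roll 0.2337 q6 109.2
```

View pics/wsc.png

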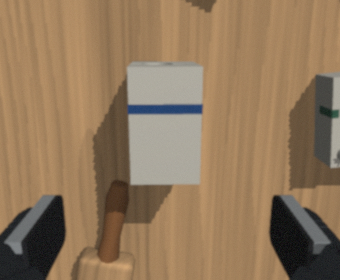

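```bash
python3 -c "
from h import *
from workcell import bot
plan(bot,431,-283.5,200,76)"
```

```text
shift [0.0077, -0.0166, 0.4398] yawy now 0.39  turn world 75.61 -> roll -1.3196 q6 109.2
```

{"api": "apply_moves", "payload": {"commands": [[0, -0.0166, 0.44, -1.32, 0.4], [0, -0.0166, 0.44, -1.32, 0.4], [0, -0.0166, 0.44, -1.32, 0.4], [0, -0.0166, 0.44, -1.32, 0.4], [0, -0.0166, 0.44, -1.32, 0.4], [0, -0.0166, 0.44, -1.32, 0.4], [0, -0.0166, 0.44, -1.32, 0.4], [0, -0.0166, 0.44, -1.32, 0.4], [0, -0.0166, 0.44, -1.32, 0.4], [0, -0.0166, 0.44, -1.32, 0.4], [0, -0.0166, 0.44, -1.32, 0.4], [0, -0.0166, 0.44, -1.32, 0.4]]}}

```text
time: 11.3
ee_pos: [0.43, -0.2851, 0.2059]
tcp_rot: [20.5, 89.1, 6.4]
wrist_force: [-0.7, 0.9, -0.5]
opening: 0.0594
```

```bash
cat >> h.py <<'E'
E_=np.array([551.1,-317.4]);A_=np.radians(-13.9)
def toboard(p):
    d=np.asarray(p)[:2]-E_;return np.array([np.cos(A_)*d[0]+np.sin(A_)*d[1],-np.sin(A_)*d[0]+np.cos(A_)*d[1]]).round(1)
def fromboard(x,y): return E_+x*np.array([np.cos(A_),np.sin(A_)])+y*np.array([-np.sin(A_),np.cos(A_)])
E
python3 - <<'E'
from h import *
from workcell import bot,cams
o=bot.get_obs();print(o["ee_pos"],o["opening"],o["q"].round(1),toboard(o["ee_pos"]*1000))
c,W,T=wshot(bot,cams,"wt")
show(blobs(W,.052,.068,800));
m=(W[...,2]>.0045)&(W[...,2]<.014);P=W[m]*1000;b=np.array([toboard(p) for p in P]);s=b[(abs(b[:,1])<70)&(abs(b[:,0])<40)]
for y in(-50,-30,-10,10,30,50):
  q=s[abs(s[:,1]-y)<5];print(y,len(q),np.percentile(q[:,0],[1,3,6]) if len(q) else 0)
plan(bot,*fromboard(-125,4),200,76.1)
E
```

```text
[ 0.43003974 -0.2851157   0.20587024] 0.0594135726195528 [-33.9  -0.9   1.2  91.4   0.6 -19.7] [-125.3    2.3]
c=(370.0,-401.8) 125.4x38.7 ang -76.7 z 59.0 px [167, 146] n 6980
c=(490.0,-298.5) 124.2x39.9 ang 82.1 z 59.0 px [319, 247] n 5607
-50 280 [1.479 1.937 2.5  ]
-30 273 [1.2   1.916 2.464]
-10 275 [0.874 1.422 2.4  ]
10 263 [1.086 1.2   1.772]
30 273 [0.544 1.116 1.764]
50 281 [0.48 1.02 1.78]
shift [0.0063, 0.0005, 0.0002] yawy now 75.87  turn world 0.23 -> roll -0.0040 q6 -19.6
```

{"api": "apply_moves", "payload": {"commands": [[0.05, 0, 0, -0.014, 0.4], [0.1, 0, 0, -0.014, 0.4], [0.15, 0, 0, -0.014, 0.4], [0.19, 0, 0, -0.014, 0.4], [0.198, 0, 0, -0.014, 0.4], [0.198, 0, 0.01, -0.014, 0.4], [0.198, 0, 0.02, -0.014, 0.4], [0.198, 0, 0.03, -0.014, 0.4], [0.198, 0, 0.04, -0.014, 0.4], [0.198, 0, 0.05, -0.014, 0.4], [0.198, 0, 0.056, -0.014, 0.4], [0.198, 0, 0.06, -0.014, 0.4]]}}

```text
time: 12.55
ee_pos: [0.4921, -0.2984, 0.0092]
tcp_rot: [19.9, 89.1, 6.6]
wrist_force: [-2.8, 1.2, 1.4]
opening: 0.0596
```

```bash
cat > st.py <<'E'
from h import *
from workcell import bot,cams
import sys
o=bot.get_obs();print(o["ee_pos"].round(4),o["tcp_rot"].round(1),o["wrist_force"].round(1),"board",toboard(o["ee_pos"]*1000))
t=cams.camera("top");W=cloud(t);show([b for b in blobs(W,.02,.075,100) if b[1]<-200 and b[0]>420 and b[0]<700 and b[1]>-450])
c,W,T=wshot(bot,cams,sys.argv[1]);
for b in blobs(W,.05,.075,500): show([b]);print(toboard(b[:2]))
E
python3 st.py p1
```

```text
[ 0.4921 -0.2984  0.0092] [19.9 89.1  6.6] [-2.8  1.2  1.4] board [-61.8   4.2]
c=(682.7,-383.8) 53.8x32.0 ang 23.2 z 48.6 px [464, 139] n 142
c=(666.5,-353.9) 60.3x27.0 ang 33.0 z 48.5 px [452, 147] n 142
c=(524.2,-280.8) 75.0x47.4 ang 78.2 z 59.8 px [428, 190] n 252
c=(487.0,-341.7) 41.7x40.6 ang 82.1 z 66.6 px [150, 342] n 8815
[-56.3 -39. ]
c=(506.4,-260.0) 41.7x40.7 ang 71.6 z 67.0 px [484, 342] n 8729
[-57.2  44.9]
c=(505.1,-302.6) 54.3x2.8 ang 76.8 z 52.3 px [319, 355] n 1485
[-48.2   3.3]
```

{"api": "apply_moves", "payload": {"commands": [[0.002, 0, 0.004, 0, 0.4], [0.002, 0, 0.007, 0, 0.4], [0.002, 0, 0.009, 0, 0.4], [0.002, 0, 0.011, 0, 0.4], [0.002, 0, 0.011, 0, 0.4]]}}

```text
time: 13.15
ee_pos: [0.5029, -0.3009, 0.0071]
tcp_rot: [20.3, 89.1, 7.0]
wrist_force: [-1.2, 0.3, 0.1]
opening: 0.0593
```

```bash
python3 st.py p2
```

```text
[ 0.5029 -0.3009  0.0071] [20.3 89.1  7. ] [-1.2  0.3  0.1] board [-50.7   4.5]
c=(687.5,-379.7) 54.8x29.6 ang 47.4 z 49.0 px [464, 139] n 147
c=(667.0,-354.2) 60.3x26.0 ang 32.3 z 50.5 px [452, 147] n 139
c=(540.0,-283.4) 72.7x39.5 ang 78.2 z 59.7 px [429, 186] n 248
c=(495.9,-343.6) 43.2x37.9 ang 83.6 z 65.2 px [147, 344] n 9153
[-47.3 -38.7]
c=(515.6,-262.4) 42.5x38.8 ang 70.9 z 65.6 px [488, 344] n 9027
[-47.6  44.9]
c=(515.4,-305.0) 52.0x2.8 ang 77.0 z 51.4 px [320, 357] n 797
[-37.6   3.4]
```

{"api": "apply_moves", "payload": {"commands": [[0.0, 0, 0.001, 0, 0.4], [0.0, 0, 0.002, 0, 0.4], [0.0, 0, 0.003, 0, 0.4]]}}

```text
time: 13.55
ee_pos: [0.5053, -0.3015, 0.0073]
tcp_rot: [21.3, 89.1, 8.0]
wrist_force: [-8.6, 2.6, 4.6]
opening: 0.0599
```

{"api": "apply_moves", "payload": {"commands": [[0.0, 0, -0.012, 0, 0.4], [-0.02, 0, -0.012, 0, 0.4], [-0.037, 0, -0.012, 0, 0.4], [-0.037, 0, -0.004, 0, 0.4], [-0.037, 0, 0.0, 0, 0.4], [-0.037, 0, 0.004, 0, 0.4], [-0.037, 0, 0.008, 0, 0.4], [-0.037, 0, 0.011, 0, 0.4], [-0.037, 0, 0.011, 0, 0.4]]}}

```text
time: 14.45
ee_pos: [0.5158, -0.3041, 0.044]
tcp_rot: [22.2, 89.1, 8.9]
wrist_force: [-2.1, 1.1, 1.1]
opening: 0.0599
```

```bash
python3 st.py p3; python3 - <<'E'
import cv2,numpy as np
a=cv2.imread("pics/p3.png");from workcell import cams
s=cams.camera("scene")["frame"];cv2.imwrite("pics/p3c.png",np.hstack([cv2.resize(a,(480,300)),cv2.resize(s[110:210,170:270],(300,300),interpolation=2)]))
E
```

```text
[ 0.5158 -0.3041  0.044 ] [22.2 89.1  8.9] [-2.1  1.1  1.1] board [-37.5   4.5]
c=(675.1,-369.5) 60.2x58.0 ang -71.1 z 47.9 px [458, 143] n 291
c=(547.8,-284.8) 72.3x50.8 ang 77.5 z 59.9 px [429, 182] n 259
c=(531.7,-309.0) 87.3x56.2 ang 76.7 z 63.1 px [317, 314] n 13566
[-20.9   3.5]
```

View pics/p3c.png

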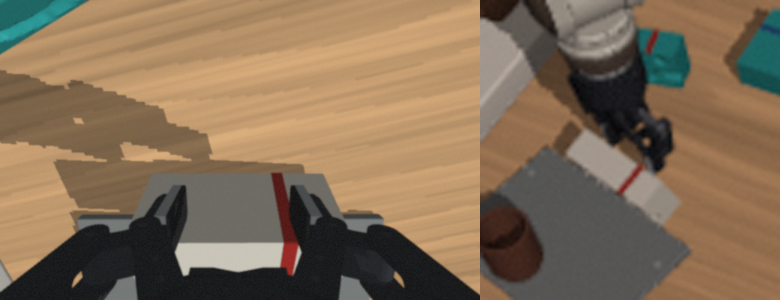

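{"api": "apply_moves", "payload": {"commands": [[0, 0, 0.004, 0, 0.4], [0, 0, 0.008, 0, 0.4], [0, 0, 0.011, 0, 0.4], [0, 0, 0.014, 0, 0.4], [0, 0, 0.017, 0, 0.4], [0, 0, 0.02, 0, 0.4], [0, 0, 0.02, 0, 0.4]]}}

```text
time: 15.3
ee_pos: [0.5355, -0.3087, 0.0443]
tcp_rot: [21.6, 89.1, 8.3]
wrist_force: [0.7, 0.0, -0.0]
opening: 0.06
```

```bash
python3 st.py p4; python3 - <<'E'
import cv2,numpy as np
a=cv2.imread("pics/p4.png");from workcell import cams
s=cams.camera("scene")["frame"];cv2.imwrite("pics/p4c.png",np.hstack([cv2.resize(a,(480,300)),cv2.resize(s[110:210,170:270],(300,300),interpolation=2)]))
E
```

```text
[ 0.5355 -0.3087  0.0443] [21.6 89.1  8.3] [ 0.7  0.  -0. ] board [-17.3   4.7]
c=(677.5,-368.4) 60.5x58.3 ang -37.9 z 48.5 px [458, 143] n 286
c=(558.8,-296.5) 89.3x72.1 ang 77.7 z 43.2 px [430, 181] n 358
c=(551.8,-313.6) 87.3x57.5 ang 76.6 z 53.7 px [318, 318] n 8743
[-0.2  3.9]
```

View pics/p4c.png

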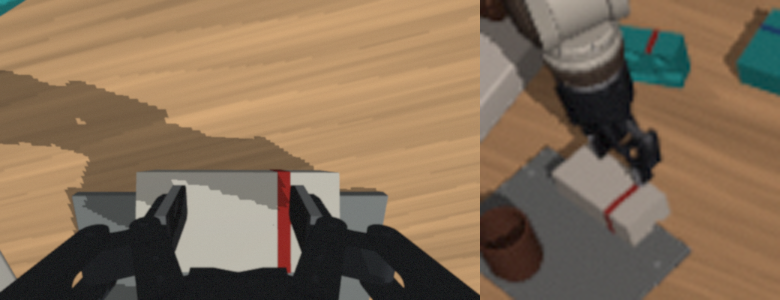

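{"api": "apply_moves", "payload": {"commands": [[-0.03, 0, -0.01, 0, 0.4], [-0.08, 0, -0.02, 0, 0.4], [-0.12, 0, 0.0, 0.2, 1], [-0.12, 0, 0.02, 0.5, 1], [-0.12, 0, 0.04, 1.0, 1], [-0.12, 0, 0.04, 1.57, 1], [-0.12, 0, 0.04, 1.57, 1], [-0.12, 0, 0.04, 1.57, 1], [-0.12, 0, 0.04, 1.57, 1], [-0.12, 0, 0.04, 1.57, 1], [-0.12, 0, 0.04, 1.57, 1], [-0.12, 0, 0.04, 1.57, 1]]}}

```text
time: 16.65
ee_pos: [0.5718, -0.3179, 0.1638]
tcp_rot: [113.4, 89.2, 13.8]
wrist_force: [-1.2, 0.2, -0.6]
opening: 0.0854
```

```bash
python3 - <<'E'
from h import *
from workcell import bot,cams
c,W,T=wshot(bot,cams,"wq");o=bot.get_obs();print(o["ee_pos"],o["tcp_rot"],o["q"].round(1))
bs=blobs(W,.038,.052,1500);show(bs)
for b in bs:
    print(toboard(b[:2]),fromboard(0,0)); plan(bot,b[0],b[1],100,b[4]+90)
c=np.load("/tmp/wq.npz")
E
```

```text
[ 0.57177548 -0.31789951  0.16383018] [113.77561143  89.18536205  13.61873931] [-29.3  18.1  17.9  89.2   0.6  70.8]
c=(801.8,-290.3) 119.4x5.0 ang -85.1 z 45.2 px [616, 100] n 2578
c=(564.0,-317.1) 124.4x61.1 ang 76.4 z 45.0 px [305, 188] n 11944
c=(781.6,-409.4) 106.8x51.8 ang 57.9 z 43.2 px [582, 252] n 1613
[236.8  86.5] [ 551.1 -317.4]
shift [0.0671, 0.2207, -0.0673] yawy now -10.16  turn world 15.08 -> roll -0.2632 q6 70.8
[12.4  3.3] [ 551.1 -317.4]
shift [0.0637, -0.0087, 0.001] yawy now -10.16  turn world -3.47 -> roll 0.0605 q6 70.8
[245.9 -33.9] [ 551.1 -317.4]
shift [0.0664, 0.2218, 0.0534] yawy now -10.16  turn world -21.96 -> roll 0.3833 q6 70.8
```

```bash
python3 -c "
from h import *
from workcell import bot
plan(bot,564,-317.1,60,166.4);plan(bot,564,-317.1,16,166.4)"
```

```text
shift [0.1037, -0.0091, 0.0012] yawy now -10.16  turn world -3.44 -> roll 0.0601 q6 70.8
shift [0.1477, -0.0097, 0.0014] yawy now -10.16  turn world -3.44 -> roll 0.0601 q6 70.8
```

{"api": "apply_moves", "payload": {"commands": [[0.05, -0.009, 0.001, 0.06, 1], [0.08, -0.009, 0.001, 0.06, 1], [0.1, -0.0095, 0.0012, 0.06, 1], [0.13, -0.0097, 0.0014, 0.06, 1], [0.147, -0.0097, 0.0014, 0.06, 1], [0.147, -0.0097, 0.0014, 0.06, 1], [0.147, -0.0097, 0.0014, 0.06, -1], [0.147, -0.0097, 0.0014, 0.06, -1], [0.147, -0.0097, 0.0014, 0.06, -1], [0.147, -0.0097, 0.0014, 0.06, -1], [0.147, -0.0097, 0.0014, 0.06, -1], [0.147, -0.0097, 0.0014, 0.06, -1]], "newtons": 60}}

```text
time: 17.9
ee_pos: [0.5649, -0.3176, 0.0186]
tcp_rot: [110.3, 89.1, 6.7]
wrist_force: [-0.4, -0.2, 6.9]
opening: 0.0585
```

{"api": "apply_moves", "payload": {"commands": [[-0.03, 0, 0, 0, -1], [-0.07, 0, 0, 0, -1], [-0.12, 0, 0, 0, -1], [-0.14, 0, 0, 0, -1], [-0.14, 0, 0, 0, -1], [-0.14, 0, 0, 0, -1]]}}

```text
time: 18.5
ee_pos: [0.5625, -0.3178, 0.1575]
tcp_rot: [112.1, 89.1, 8.5]
wrist_force: [-0.1, -0.0, -4.7]
opening: 0.0585
```

```bash
cat >> h.py <<'E'
def incover(L):
    m=(np.abs(L[...,0]+30)<6)&(np.abs(L[...,1])<45)&(L[...,2]<-25)&(L[...,2]>-75)
    P=L[m];print("back x",np.median(P[:,0]).round(1))
    for z in(-55,-45,-35): s=P[np.abs(P[:,2]-z)<1.5];print("z",z,"y",s[:,1].min().round(1),s[:,1].max().round(1))
    for y in(-25,-10,10,25): s=P[np.abs(P[:,1]-y)<2];print("y",y,"end z",s[:,2].min().round(1))
E
python3 - <<'E'
from h import *
from workcell import bot,cams
o=bot.get_obs();print(o["opening"],o["ee_pos"],o["tcp_rot"],o["wrist_force"],o["q"].round(1))
c,W,T=wshot(bot,cams,"wh");incover((W-T[:3,3])@T[:3,:3]*1000)
a=np.radians(65.8);u=np.array([np.cos(a),np.sin(a)])
p=np.array([510.6,361.2])-90*u;print(p);plan(bot,*p,150,-24.2)
E
```

```text
0.058525486301634164 [ 0.56245897 -0.31777829  0.15753299] [112.1037601   89.09707667   8.54362513] [-0.14431894 -0.04147439 -4.72624613] [-29.7  16.8  15.5  88.    0.6  73.9]
back x -26.1
z -55 y -29.3 30.8
z -45 y -29.2 30.8
z -35 y -29.2 30.8
y -25 end z -62.6
y -10 end z -62.6
y 10 end z -62.6
y 25 end z -62.6
[473.70692695 279.10918954]
shift [0.0071, -0.2258, -0.5592] yawy now -13.56  turn world -10.64 -> roll 0.1856 q6 73.9
```

{"api": "apply_moves", "payload": {"commands": [[0, -0.226, -0.559, 0.186, -1], [0, -0.226, -0.559, 0.186, -1], [0, -0.226, -0.559, 0.186, -1], [0, -0.226, -0.559, 0.186, -1], [0, -0.226, -0.559, 0.186, -1], [0, -0.226, -0.559, 0.186, -1], [0, -0.226, -0.559, 0.186, -1], [0, -0.226, -0.559, 0.186, -1], [0, -0.226, -0.559, 0.186, -1], [0, -0.226, -0.559, 0.186, -1], [0, -0.226, -0.559, 0.186, -1], [0, -0.226, -0.559, 0.186, -1]]}}

```text
time: 19.75
ee_pos: [0.4723, 0.2771, 0.1547]
tcp_rot: [122.2, 89.4, 8.0]
wrist_force: [1.4, 0.6, -3.4]
opening: 0.0589
```

{"api": "apply_moves", "payload": {"commands": [[0, 0, 0, 0, -1], [0, 0, 0, 0, -1]]}}

```text
time: 19.95
ee_pos: [0.4708, 0.2777, 0.1519]
tcp_rot: [107.5, 89.6, -6.5]
wrist_force: [0.2, -1.2, -3.3]
opening: 0.0587
```

```bash
python3 - <<'E'
from h import *
from workcell import bot,cams
o=bot.get_obs();print(o["opening"],o["ee_pos"],o["tcp_rot"],o["q"].round(1))
c,W,T=wshot(bot,cams,"wr");incover((W-T[:3,3])@T[:3,:3]*1000)
m=(np.hypot(W[...,0]-.511,W[...,1]-.361)<.09)&(W[...,2]<.055);V=W.copy();V[~m]=np.nan
show(blobs(V,.032,.05,800));keys(V,(510.6,361.2,65.8),HK)
# edges in base frame
a=np.radians(65.8);R=np.array([[np.cos(a),-np.sin(a)],[np.sin(a),np.cos(a)]]);P=V[(V[...,2]>.034)&(V[...,2]<.04)]*1000;l=(P[:,:2]-[510.6,361.2])@R
for x in(-30,-10,10,30,50):
    s=l[abs(l[:,0]-x)<1.5];print(x,s[:,1].min().round(1),s[:,1].max().round(1)) if len(s) else 0
for y in(-25,25):
    s=l[abs(l[:,1]-y)<1.5];print("y",y,s[:,0].min().round(1),s[:,0].max().round(1)) if len(s) else 0
plan(bot,510.6,361.2,75,-24.2)
E
```

```text
0.05873051059302418 [0.4708129  0.27772952 0.151907  ] [107.51197434  89.57729566  -6.52522443] [ 30.7   3.3  -0.5  85.9  -0.3 144.7]
back x -26.1
z -55 y -29.1 31.0
z -45 y -29.2 31.2
z -35 y -29.2 30.9
y -25 end z -62.8
y -10 end z -62.7
y 10 end z -62.7
y 25 end z -62.7
c=(493.3,373.6) 76.1x19.4 ang 66.5 z 36.5 px [282, 56] n 1749
c=(518.9,362.7) 75.3x46.4 ang 65.3 z 36.7 px [330, 53] n 5930Traceback (most recent call last):
  File "<stdin>", line 6, in <module>
  File "h.py", line 42, in keys
    s=L[np.hypot(*(L-k).T)<12]; m=(np.percentile(s,4,axis=0)+np.percentile(s,96,axis=0))/2; q.append(m); print("key",k,"n",len(s),"mean",s.mean(0).round(2),"mid",m.round(2))
                                   ~~~~~~~~~~~~~^^^^^^^^^^^^
    return _quantile_unchecked(
        a, q, axis, out, overwrite_input, method, keepdims, weights)
    return _ureduce(a,
                    func=_quantile_ureduce_func,
    ...<5 lines>...
                    overwrite_input=overwrite_input,
                    method=method)
    r = func(a, **kwargs)
    result = _quantile(arr,
                       quantiles=q,
    ...<2 lines>...
                       out=out,
                       weights=wgt)
    slices_having_nans = np.isnan(arr[-1, ...])
                                  ~~~^^^^^^^^^
IndexError: index -1 is out of bounds for axis 0 with size 0
```

```bash
python3 - <<'E'
from h import *
from workcell import bot
def ana(n):
    c=dict(np.load(f"/tmp/{n}.npz"));W=cloud(c,c["T"])
    m=(np.hypot(W[...,0]-.511,W[...,1]-.361)<.09)&(W[...,2]<.055);V=W.copy();V[~m]=np.nan
    a=np.radians(65.8);R=np.array([[np.cos(a),-np.sin(a)],[np.sin(a),np.cos(a)]])
    f=lambda lo,hi:((V[(V[...,2]>lo)&(V[...,2]<hi)]*1000)[:,:2]-[510.6,361.2])@R
    l=f(.034,.0395);k=f(.0405,.05);print(n)
    for q in HK:
        s=k[np.hypot(*(k-q).T)<11]
        if len(s): print("key",q,len(s),s.mean(0).round(1),((np.percentile(s,3,axis=0)+np.percentile(s,97,axis=0))/2).round(1))
    for x in(-50,-30,-10,10,30,50):
        s=l[abs(l[:,0]-x)<1.5]
        if len(s):print(x,s[:,1].min().round(1),s[:,1].max().round(1))
    for y in(-25,25):
        s=l[abs(l[:,1]-y)<1.5]
        if len(s):print("y",y,s[:,0].min().round(1),s[:,0].max().round(1))
ana("wb");ana("wr");plan(bot,510.6,361.2,75,-24.2)
E
```

```text
wb
key (-49, 18) 105 [-48.6  17.7] [-48.6  17.7]
key (42, -18) 123 [ 41.6 -17.7] [ 41.7 -17.8]
-50 -30.0 29.7
-30 -29.7 29.8
-10 -30.0 29.9
10 -29.8 29.8
30 -30.8 30.2
50 -29.7 29.9
y -25 -61.8 62.1
y 25 -62.0 62.2
wr
key (42, -18) 82 [ 38.5 -17.6] [ 38.4 -17.6]
-30 -29.7 30.1
-10 -29.8 30.4
10 -29.7 29.7
30 -30.3 30.4
y -25 -32.9 41.6
y 25 -33.0 41.2
shift [0.0779, 0.0006, -0.0929] yawy now -24.13  turn world -0.07 -> roll 0.0011 q6 144.7
```

```bash
python3 -c "
from h import *
from workcell import bot
plan(bot,509.5,361,70,-24.1)"
```

```text
shift [0.0828, -0.0003, -0.0922] yawy now -24.13  turn world 0.03 -> roll -0.0006 q6 144.7
```

{"api": "apply_moves", "payload": {"commands": [[0.0, 0, -0.092, 0, -1], [0.0, 0, -0.092, 0, -1], [0.0, 0, -0.092, 0, -1], [0.03, 0, -0.092, 0, -1], [0.06, 0, -0.092, 0, -1], [0.08, 0, -0.092, 0, -1], [0.083, 0, -0.092, 0, -1], [0.083, 0, -0.092, 0, -1], [0.083, 0, -0.092, 0, -1]]}}

```text
time: 20.9
ee_pos: [0.5105, 0.3602, 0.0713]
tcp_rot: [116.7, 89.4, 2.5]
wrist_force: [0.1, 0.1, -2.3]
opening: 0.0589
```

```bash
python3 -c "
from h import *
from workcell import bot
o=bot.get_obs();print(o['ee_pos'],o['tcp_rot'],o['wrist_force'])
plan(bot,509.5,361,54,-24.1)"
```

```text
[0.51048037 0.36022742 0.0713349 ] [116.684184    89.44615256   2.48891181] [ 0.05546876  0.07608379 -2.34763221]
shift [0.0173, -0.0014, -0.0002] yawy now -24.20  turn world 0.10 -> roll -0.0017 q6 149.5
```

{"api": "apply_moves", "payload": {"commands": [[0.004, -0.0014, 0, -0.002, -1], [0.01, -0.0014, 0, -0.002, -1], [0.014, -0.0014, 0, -0.002, -1], [0.017, -0.0014, 0, -0.002, -1], [0.019, -0.0014, 0, -0.002, -1], [0.019, -0.0014, 0, -0.002, -1]]}}

```text
time: 21.5
ee_pos: [0.5092, 0.3607, 0.0519]
tcp_rot: [114.6, 89.5, 0.5]
wrist_force: [0.4, 0.0, -2.5]
opening: 0.0586
```

{"api": "apply_moves", "payload": {"commands": [[0.001, 0, 0, 0, -1], [0.002, 0, 0, 0, -1], [0.002, 0, 0, 0, -1]]}}

```text
time: 21.8
ee_pos: [0.5092, 0.3607, 0.0498]
tcp_rot: [114.2, 89.5, 0.1]
wrist_force: [-0.5, -0.1, -3.2]
opening: 0.0589
```

{"api": "apply_moves", "payload": {"commands": [[0.001, 0, 0, 0, -1], [0.0015, 0, 0, 0, -1], [0.0015, 0, 0, 0, -1]]}}

```text
time: 22.1
ee_pos: [0.5093, 0.3607, 0.0486]
tcp_rot: [115.0, 89.5, 0.9]
wrist_force: [-0.7, -0.3, -0.1]
opening: 0.0589
```

{"api": "apply_moves", "payload": {"commands": [[0.001, 0, 0, 0, -1], [0.001, 0, 0, 0, -1]]}}

```text
time: 22.3
ee_pos: [0.5093, 0.3607, 0.0486]
tcp_rot: [116.7, 89.4, 2.7]
wrist_force: [-3.4, -2.4, 5.9]
opening: 0.0587
```

Seated. Release, rise, check.

{"api": "apply_moves", "payload": {"commands": [[0, 0, 0, 0, -0.2], [0, 0, 0, 0, 0.6], [0, 0, 0, 0, 1], [0, 0, 0, 0, 1], [0, 0, 0, 0, 1], [-0.03, 0, 0, 0, 1], [-0.08, 0, 0, 0, 1], [-0.12, 0, 0, 0, 1], [-0.16, 0, 0, 0, 1], [-0.16, 0, 0, 0, 1], [-0.16, 0, 0, 0, 1]]}}

```text
time: 23.4
ee_pos: [0.5082, 0.361, 0.2094]
tcp_rot: [122.5, 89.3, 8.4]
wrist_force: [-0.0, -0.6, -0.7]
opening: 0.0852
```

```bash
python3 - <<'E'
from h import *
from workcell import bot,cams
c,W,T=wshot(bot,cams,"wz");print(bot.get_obs()["ee_pos"],bot.get_obs()["wrist_force"])
bs=blobs(W,.065,.09,1500);show(bs)
for n,cx,cy in(("H",.511,.361),("S",.446,.156)):
    m=(np.hypot(W[...,0]-cx,W[...,1]-cy)<.04)&(W[...,2]>.06);P=W[m]
    if len(P)>500:
        A=np.c_[P[:,:2]-[cx,cy],np.ones(len(P))];k=np.linalg.lstsq(A,P[:,2],rcond=None)[0];print(n,"tilt",k[:2].round(4),"z",k[2].round(4))
t=cams.camera("top");print("top view");W=cloud(t);show(blobs(W,.065,.09,300)); show(blobs(W,.03,.048,300));show(blobs(W,.005,.012,300))
cv2.imwrite("pics/wzc.png",np.hstack([c["frame"][:340,150:490],cv2.resize(t["frame"][90:310,150:520],(457,340)[:2]) [:, :457]]))
E
```

```text
[0.50769942 0.36067473 0.207865  ] [-0.46086814  0.03662047 -0.30110973]
c=(350.4,520.0) 127.3x25.9 ang 32.3 z 81.5 px [43, 78] n 2059
c=(510.5,360.6) 123.8x61.2 ang 65.9 z 75.0 px [317, 182] n 10737
H tilt [1.2441 2.7691] z 0.2055
top view
c=(848.6,-474.9) 203.4x150.8 ang -83.9 z 86.1 px [484, 96] n 582
c=(850.2,-284.3) 123.6x101.1 ang -84.7 z 69.5 px [429, 86] n 1246
c=(508.0,357.0) 116.8x60.2 ang 66.2 z 75.6 px [220, 203] n 767
c=(445.6,156.5) 98.4x59.2 ang 88.8 z 75.9 px [286, 222] n 692
c=(634.6,154.9) 88.2x61.2 ang -84.0 z 37.1 px [287, 161] n 475
c=(480.1,-519.1) 336.0x13.7 ang -0.8 z 41.5 px [509, 207] n 415
c=(283.7,-245.3) 99.4x61.5 ang -0.0 z 38.1 px [422, 274] n 705
c=(633.4,-338.1) 240.5x171.2 ang 76.5 z 7.9 px [443, 162] n 3073
c=(681.6,321.0) 111.3x52.0 ang 43.9 z 7.7 px [236, 150] n 447
```

View pics/wzc.png

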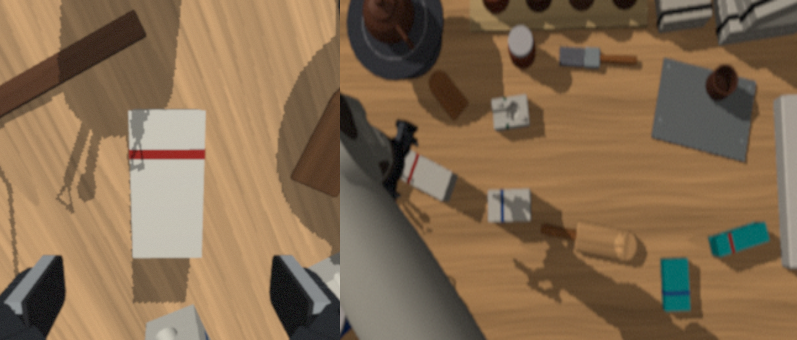

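```bash
python3 -c "
from workcell import bot
print(bot.job_done(),bot.get_obs()['time'])"
```

```text
the job is handed in; nothing more can be done
the job is handed in; nothing more can be done
```

Both moulds are closed and the job is handed in at about 23.5 s on the robot's clock; no verdict was reported.

- **Blue spout mould:** I gripped the cover across its sides and lowered it on until contact force showed at the shut height, then let go. The last wrist view put its back at 75 mm with the known 1 mm low bias (76 mm when shut), centred about 1 mm from the base and within about 1° of it.
- **Red handle mould:** I pushed the cover low against the board, then high, and it tipped. It lay let go, face down, 12 mm over the board edge with its back level. I then gripped it across its sides and lowered it on until contact. The last wrist view put its back at 75 mm again, about 0.6 mm from the base, at 65.9° against the base's measured 65.8–65.9°.
- **Bystanders:** The third mould half, the wooden rib, the ware board and the blue turquoise block read within about 1 mm of where they were at the start. The last picture shows the cup, beater, jar and brush in their places. I did not measure those four, nor the gauge stick, again.

Three checks disagreed or failed:

- **Tilt of the red cover:** My fit for this gave a meaningless result, probably because it picked up parts of the gripper. Its level rests on the median height and the picture.
- **Top camera:** It read the red cover about 5 mm off, but the arm partly hid it. The wrist view was clear.
- **Blue mould angle:** The base and cover read 88.8° from the top camera and 90.4° from the wrist camera.

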